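# Sign off a kit on its tally keys

### The job

Sign off the kit: with a fingertip, lightly tap down the orange key on the tray that holds the red paint jar, then the key on the thread reel's tray, and last the key on the tray of the round red-lidded tin, in that order, each most of the way down or fully down. A tapped key stays down by itself. Leave the key on the pine offcut's tray up, and do not move or pick up anything that lies in the trays.

Things in the scene. Friction and masses are not known exactly. Their poses are not given: they have to be found in the camera images.
- tray_jar: fixed plywood tray holding the small glass jar of red paint, 49 mm across, 62 mm high. 130x100 mm (own x by y), floor 6 mm thick; origin: centre of its underside, z up. The own -x end, nearer the robot, carries the key in a grey housing 44x60 mm (x, y), its top at 30 mm; the thing lies about 25 mm to own +x of the origin. The four trays look alike but for what they hold
- key_jar_top (a point): centre of the top of the round orange key (30 mm across, flat) on the tray of the red paint jar; 40 mm to the tray's own -x of its origin. Up, it stands 48 mm above the counter (18 mm out of its housing); this point sinks with the key
- key_jar (a joint): travel of the key on the tray of the red paint jar, in m: 0 is up, 0.010 fully down at a stop. It sinks straight down against about 2.5 N of friction and stays where it is left. Its cap is sprung (2 N per mm, up to 8 mm): a finger pushes the cap in about 1.5 mm before the key begins to sink, and the cap gives on when the key is fully down
- item_jar: the small glass jar of red paint, 49 mm across, 62 mm high, lying loose in its tray; origin at the centre of its underside. Not to be disturbed
- tray_reel: fixed plywood tray holding the wooden reel of thread, 35 mm across, 42 mm high. 130x100 mm (own x by y), floor 6 mm thick; origin: centre of its underside, z up. The own -x end, nearer the robot, carries the key in a grey housing 44x60 mm (x, y), its top at 30 mm; the thing lies about 25 mm to own +x of the origin. The four trays look alike but for what they hold
- key_reel_top (a point): centre of the top of the round orange key (30 mm across, flat) on the tray of the wooden thread reel; 40 mm to the tray's own -x of its origin. Up, it stands 48 mm above the counter (18 mm out of its housing); this point sinks with the key
- key_reel (a joint): travel of the key on the tray of the wooden thread reel, in m: 0 is up, 0.010 fully down at a stop. It sinks straight down against about 2.5 N of friction and stays where it is left. Its cap is sprung (2 N per mm, up to 8 mm): a finger pushes the cap in about 1.5 mm before the key begins to sink, and the cap gives on when the key is fully down
- item_reel: the wooden reel of thread, 35 mm across, 42 mm high, lying loose in its tray; origin at the centre of its underside. Not to be disturbed
- tray_tin: fixed plywood tray holding the low round tin with a red lid, 62 mm across, 24 mm high. 130x100 mm (own x by y), floor 6 mm thick; origin: centre of its underside, z up. The own -x end, nearer the robot, carries the key in a grey housing 44x60 mm (x, y), its top at 30 mm; the thing lies about 25 mm to own +x of the origin. The four trays look alike but for what they hold
- key_tin_top (a point): centre of the top of the round orange key (30 mm across, flat) on the tray of the round red-lidded tin; 40 mm to the tray's own -x of its origin. Up, it stands 48 mm above the counter (18 mm out of its housing); this point sinks with the key
- key_tin (a joint): travel of the key on the tray of the round red-lidded tin, in m: 0 is up, 0.010 fully down at a stop. It sinks straight down against about 2.5 N of friction and stays where it is left. Its cap is sprung (2 N per mm, up to 8 mm): a finger pushes the cap in about 1.5 mm before the key begins to sink, and the cap gives on when the key is fully down
- item_tin: the low round tin with a red lid, 62 mm across, 24 mm high, lying loose in its tray; origin at the centre of its underside. Not to be disturbed
- tray_offcut: fixed plywood tray holding the pale pine offcut, a block 35x72x28 mm. 130x100 mm (own x by y), floor 6 mm thick; origin: centre of its underside, z up. The own -x end, nearer the robot, carries the key in a grey housing 44x60 mm (x, y), its top at 30 mm; the thing lies about 25 mm to own +x of the origin. The four trays look alike but for what they hold
- key_offcut_top (a point): centre of the top of the round orange key (30 mm across, flat) on the tray of the pine offcut; 40 mm to the tray's own -x of its origin. Up, it stands 48 mm above the counter (18 mm out of its housing); this point sinks with the key
- key_offcut (a joint): travel of the key on the tray of the pine offcut, in m: 0 is up, 0.010 fully down at a stop. It sinks straight down against about 2.5 N of friction and stays where it is left. Its cap is sprung (2 N per mm, up to 8 mm): a finger pushes the cap in about 1.5 mm before the key begins to sink, and the cap gives on when the key is fully down
- item_offcut: the pale pine offcut, a block 35x72x28 mm, lying loose in its tray; origin at the centre of its underside. Not to be disturbed
- cubby_corner (a point): foot of the front right corner of the tall, fixed cubby unit (blue inside) on the counter behind the trays: from here it runs 515 mm to the left (+y) and away from the robot, 480 mm high; above it a shelf cabinet stands 10 mm further forward and 90 mm further right, up to 1.16 m. Keep the wrist and gripper clear of both

How it is judged (in metres and radians):
On the way, in this order (a step that is already met when the one before it is completed fails the run):
1. the key of the red paint jar is tapped down (more than 6 of its 10 mm) (value of joint key_jar above 0.006 m), for 0.1 s.
2. the key of the wooden thread reel is tapped down (more than 6 of its 10 mm) (value of joint key_reel above 0.006 m), for 0.1 s.
3. the key of the round red-lidded tin is tapped down (more than 6 of its 10 mm) (value of joint key_tin above 0.006 m), for 0.1 s.
At the end, for the whole second after the job is handed in: the keys of the red paint jar, the thread reel and the red-lidded tin are each more than 6 mm down, the pine offcut's key is less than 2 mm down, and all four things lie at rest within 10 mm of where they were (value of joint each of key_jar, key_reel, key_tin above 0.006 m and value of joint key_offcut below 0.002 m and distance of each of item_jar, item_reel, item_tin, item_offcut from where it was at the start of the episode below 0.01 m and linear speed of each of item_jar, item_reel, item_tin, item_offcut below 0.02 m/s); the robot touches nothing.
It fails at once if a key is pressed out of order (3 mm or more before the one before it is 6 mm down) ((value of joint key_reel above 0.003 m and value of joint key_jar below 0.006 m) or (value of joint key_tin above 0.003 m and value of joint any of key_jar, key_reel below 0.006 m)).
It fails at once if the pine offcut's key is pressed (2 mm) (value of joint key_offcut above 0.002 m).
It fails at once if a thing in a tray is pushed, tipped, lifted or carried (10 mm or 0.3 rad) (distance of any of item_jar, item_reel, item_tin, item_offcut from where it was at the start of the episode above 0.01 m or angle between any of item_jar, item_reel, item_tin, item_offcut's own z axis and vertical above 0.3 rad).
It fails at once if the robot presses a key or tray hard (over 30 N) (contact force between any of the fingers, the arm and tray_jar above 30 N or contact force between any of the fingers, the arm and tray_reel above 30 N or contact force between any of the fingers, the arm and tray_tin above 30 N or contact force between any of the fingers, the arm and tray_offcut above 30 N).
It also fails if it takes over 53 s, if anything falls off the work surface, if the arm or the gripper's body presses on something with over 40 N, if the wrist force passes 120 N, or if a joint passes its speed limit or range.

### The arm

A 6-joint arm with a two-finger parallel gripper is mounted at the origin on a cart in front of the work surface, level with it; the furniture and walls round the work are solid. World frame = base frame: x ahead of the robot, y to its left, z up, the work surface at z = 0. Lengths are in mm, angles in rad, forces in N, time in s.
With the tool pointing down it reaches from about 350 to 775 mm from the base axis. Payload 7.3 kg.
Tool frame: the origin (TCP) lies at the very end of the fingers, on their centre line; the grasp point (between the pads) lies 19 mm behind it; z points along the fingers, y is the line along which they close (so a half turn about z gives the same grasp; the last joint's range is limited). The gripper opens to 92 mm and grips with 3 to 60 N. Pads are 19 mm wide; open, the fingers measure 130 mm over their backs; the gripper's body (75 mm by 190 mm) begins 47 mm behind the grasp point.
Start: joints at [1.076, 0.342, 1.524, -0, 1.275, -0.146], TCP at [179.416, 493.411, 226.741] pointing down, gripper open.
Joint ranges: [-2.53, 2.53], [-0.77, 2.02], [0.04, 2.7], [-1, 4.14], [0.28, 2.66], [-3.11, 3.11]. Speed limits (rad/s): [2.57, 2.57, 3.14, 3.14, 3.14, 3.14].

### API

Orientations are given as [roll, pitch, yaw] about the fixed x, y, z axes, in that order (R = Rz(yaw) Ry(pitch) Rx(roll)).
In Python, from plant import bot gives the robot as it stands.
- The arm moves only by the tool jog_arm, never from a script. Its argument "targets" is a list of rows, each an object with "xyz": the shift along the tool's x, y, z as a fraction of full scale, a list of three; "spin": the turn about the tool's z as a fraction of full scale. In form: [{"xyz": [x, y, z], "spin": spin}, ...]. A call has exactly 10 rows; each row shifts and turns the commanded pose from where the row before left it, along the tool's axes as they then stand; what a row does not reach is not made up. Full scale, the value 1, is 80 mm for a shift and 0.1 rad for a turn. A row lasts 1/8 s, in which the tool goes at most 62.5 mm and 10.7 degrees, less where a joint would pass 70% of its speed; a pose out of reach is approached as far as the arm can. A call with a number of a shift or a turn outside -1 to 1 is refused whole. A call with a gripper value outside its range is refused whole. "gripper" is the opening in per cent of the stroke, from 0 (shut) to 100 (fully open), set as the call begins (left out, the last holds). The fingers move at their own pace and stop on an object; the grip force is fixed at half the most. Time passes only in rows, so rows that do not move let the fingers close, or fill a call up. It gives the time, the measured TCP pose, the force, the opening and the grip force at its end, in the units of the state.
- bot.get_obs(): the state, without advancing time (a new reading comes with each control period).
- bot.capture(name): name is "scene" or "top"; returns the picture (420x560x3 uint8, blue, green, red); there is no depth.
- bot.get_calibration(name): a dict with "vfov" (degrees; the focal length in pixels is half the picture's height over the tangent of half this angle, whatever the lens; pixels are square), "cx", "cy" (the principal point, pixels), "k1" (the pictures are not rectified: a ray, as slopes to the right and down, at radius r is drawn at 1 + k1 r^2 times it, then the intrinsics apply), "eye" and "rotation" of the camera in the world. Camera axes: x right, y down, z forward; pixel columns grow to the right and rows downward; lengths in mm; the calibration is good to about 2 mm. A picture is of the moment at which its call begins. get_calibration takes no time and is no camera call.
- bot.close_job(): hands the job in; it is judged then, once.
The state is a dict: "time": time; "joint_positions": joint angles; "dq": joint speeds; "tau": joint torques, N m; "tool_pos": TCP position; "tcp_rot": TCP orientation; "contact_force": force on the tool from outside, world axes, zero at the start; "moment": the same for the moment, N m; "grip_width": finger opening in mm; "finger_force": force on a finger pad.
Only numpy, scipy, OpenCV 4.12 (cv2) and the standard library are available. Lean on these libraries where they do the work, as an engineer would, in place of code of your own. Each camera call takes 0.05 s, during which the arm holds its last target. There are 200 camera calls.

## Working session

There is one attempt and no reset: what is moved stays moved. The work goes in short steps, Python scripts to look and compute and a tool call to move; the robot and the scene stay as the last step left them, time stands still between calls to the robot, and variables do not carry over. Pictures are saved under pics/ and viewed, at most 10 in all, crops included, and the job is handed in when it is done.

Besides the shell and the picture viewer there is one more tool, called after ">>>" in YAML: its name, and indented under it one key for each argument. jog_arm: Moves the arm, as the interface text tells. Shift numbers are shares of 80 mm and turn numbers shares of 0.1 rad, none past 1 either way. Its arguments: {"type":"object","properties":{"targets":{"type":"array","items":{"type":"object","properties":{"xyz":{"type":"array","items":{"type":"number"}},"spin":{"type":"number"}}}},"gripper":{"type":"number"}},"required":["targets"]}

```bash
mkdir -p pics
python3 - <<'E'
from plant import bot
import cv2
o=bot.get_obs(); print({k:o[k] for k in('time','tool_pos','tcp_rot','grip_width','contact_force')})
for n in('scene','top'):
    cv2.imwrite(f'pics/{n}0.png',bot.capture(n)); print(n,bot.get_calibration(n))
E
```

```text
{'time': 0.0, 'tool_pos': array([179.19973942, 493.03054623, 226.0291156 ]), 'tcp_rot': array([-3.14002216e+00, -2.31649993e-04,  2.79281277e+00]), 'grip_width': 92.108614371128, 'contact_force': array([-0.1120197 , -0.25954899, -0.14008995])}
scene {'vfov': 53.0330280073252, 'cx': 281.67782650462397, 'cy': 209.59174890827376, 'k1': 0.004209174506367647, 'eye': array([  17.18881562, -400.60440522,  749.10246288]), 'rotation': array([-2.41411875,  0.00717323, -0.96977219])}
top {'vfov': 52.31783115237759, 'cx': 277.28963796132894, 'cy': 210.33340548870933, 'k1': -0.1088538952972058, 'eye': array([ 320.91343109,  -62.20909571, 1165.46916463]), 'rotation': array([-2.9510182 , -0.01387462, -1.54445049])}
```

View pics/scene0.png

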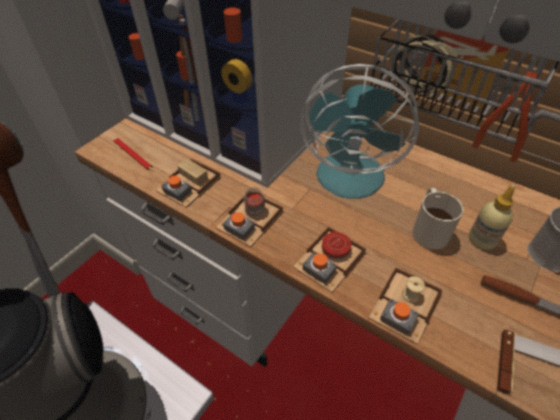

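View pics/top0.png

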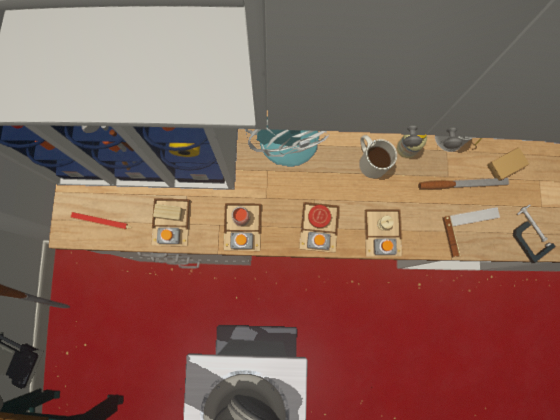

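The top view shows, left to right, the offcut key at about (168,236), the jar at (242,240), the tin at (320,241) and the reel at (388,246). The scene view shows the same order, with the jar tall and narrow at (255,203) and the wide low tin at (337,245).

```bash
cat > h.py <<'E'
import numpy as np,cv2
from scipy.spatial.transform import Rotation as R
from plant import bot
def cam(n):
    c=bot.get_calibration(n); f=210/np.tan(np.radians(c['vfov']/2))
    return c,f,R.from_euler('xyz',c['rotation']).as_matrix()
def ray(n,uv):
    c,f,M=cam(n); d=np.array([(uv[0]-c['cx'])/f,(uv[1]-c['cy'])/f]); s=d.copy()
    for _ in range(20): s=d/(1+c['k1']*(s@s))
    return np.array(c['eye']),M@np.r_[s,1]
def plane(n,uv,z):
    e,d=ray(n,uv); return e+d*(z-e[2])/d[2]
def blobs(im,lo,hi,amin):
    m=cv2.inRange(cv2.cvtColor(im,cv2.COLOR_BGR2HSV),lo,hi)
    k,_,st,ce=cv2.connectedComponentsWithStats(m)
    return [(ce[i],st[i]) for i in range(1,k) if st[i,4]>=amin]
E
python3 - <<'E'
from h import *
P={}
for n in('scene','top'):
    im=cv2.imread(f'pics/{n}0.png')
    for c,s in blobs(im,(8,170,150),(20,255,255),25):
        p=plane(n,c,48)
        if 250<p[0]<700: print(n,c.round(1),s.tolist(),p.round(1))
    for c,s in blobs(im,(0,150,60),(6,255,255),40):
        p=plane(n,c,40)
        if 300<p[0]<700 and abs(p[1])<400: print(n,'red',c.round(1),s[2:].tolist(),p.round(1))
print('cubby corner',plane('top',(236,187),0),plane('scene',(268,182),0))
im=cv2.imread('pics/top0.png')[190:262,140:420]
cv2.imwrite('pics/crop.png',cv2.resize(im,None,fx=2.8,fy=2.8,interpolation=2))
E
```

```text
scene [173.8 179.6] [169, 176, 11, 8, 76] [464.1 224.1  48. ]
scene [237.5 217. ] [232, 213, 12, 9, 97] [456.7  24.7  48. ]
scene [320.  259.1] [314, 254, 13, 12, 125] [ 462.3 -183.2   48. ]
scene [402.  309.3] [395, 303, 15, 14, 163] [ 450.8 -365.1   48. ]
scene red [132.1 153. ] [37, 31, 242] [480.2 389.3  40. ]
scene red [253.5 195.6] [12, 7, 61] [534.3  39.6  40. ]
scene red [336.1 244.3] [29, 27, 590] [ 518.7 -189.    40. ]
top [166.2 234.4] [161, 230, 11, 10, 79] [463.6 219.9  48. ]
top [240.7 239.4] [236, 235, 10, 10, 80] [456.2  22.   48. ]
top [319.2 239.6] [315, 235, 10, 10, 79] [ 461.6 -184.4   48. ]
top [386.9 245.3] [382, 241, 11, 10, 82] [ 451.  -365.1   48. ]
top red [319.4 216. ] [22, 22, 355] [ 526.3 -185.3   40. ]
top red [240.2 214.3] [12, 12, 91] [524.6  26.8  40. ]
cubby corner [609.41400112  45.12374747   0.        ] [622.0029934   62.58218295   0.        ]
```

View pics/crop.png

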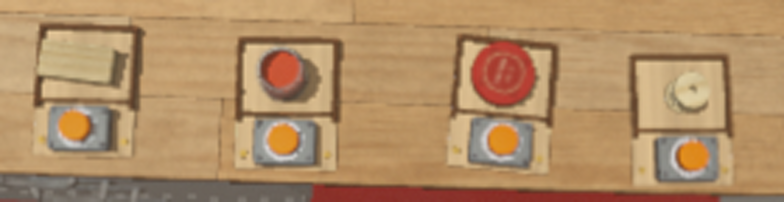

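>>> jog_arm:
  gripper: 0
  targets:
    - {"xyz": [0, 0, 0], "spin": -0.87}
    - {"xyz": [0, 0, 0], "spin": -0.87}
    - {"xyz": [0, 0, 0], "spin": -0.87}
    - {"xyz": [0, 0, 0], "spin": -0.87}
    - {"xyz": [-0.29, -0.49, 0], "spin": 0}
    - {"xyz": [-0.29, -0.49, 0], "spin": 0}
    - {"xyz": [-0.29, -0.49, 0], "spin": 0}
    - {"xyz": [-0.29, -0.49, 0], "spin": 0}
    - {"xyz": [-0.29, -0.49, 0], "spin": 0}
    - {"xyz": [0, 0, 0], "spin": 0}

```text
time: 1.35
tool_pos: [296.3, 295.3, 226.6]
tcp_rot: [-3.141, -0.0, 3.137]
contact_force: [0.5, 0.3, -0.2]
grip_width: 0.9
finger_force: 0.0
```

>>> jog_arm:
  targets:
    - {"xyz": [-0.25, -0.425, 0], "spin": 0}
    - {"xyz": [-0.25, -0.425, 0], "spin": 0}
    - {"xyz": [-0.25, -0.425, 0], "spin": 0}
    - {"xyz": [-0.25, -0.425, 0], "spin": 0}
    - {"xyz": [-0.25, -0.425, 0], "spin": 0}
    - {"xyz": [-0.25, -0.425, 0.2], "spin": 0}
    - {"xyz": [-0.25, -0.425, 0.4], "spin": 0}
    - {"xyz": [-0.25, -0.425, 0.4], "spin": 0}
    - {"xyz": [0, 0, 0.4], "spin": 0}
    - {"xyz": [0, 0, 0], "spin": 0}

```text
time: 2.6
tool_pos: [453.4, 25.9, 112.7]
tcp_rot: [3.141, -0.006, 3.141]
contact_force: [0.7, 0.2, 0.1]
grip_width: 0.6
finger_force: 0.0
```

Run:
```python
from h import *
o=bot.get_obs(); print(o['time'],o['tool_pos'],o['contact_force'])
im=bot.capture('scene'); cv2.imwrite('pics/s1.png',cv2.resize(im[130:290,160:360],None,fx=3,fy=3))
```

```text
2.6 [453.43528674  25.90676626 112.73400331] [0.73004742 0.16209158 0.06981271]
```

View pics/s1.png

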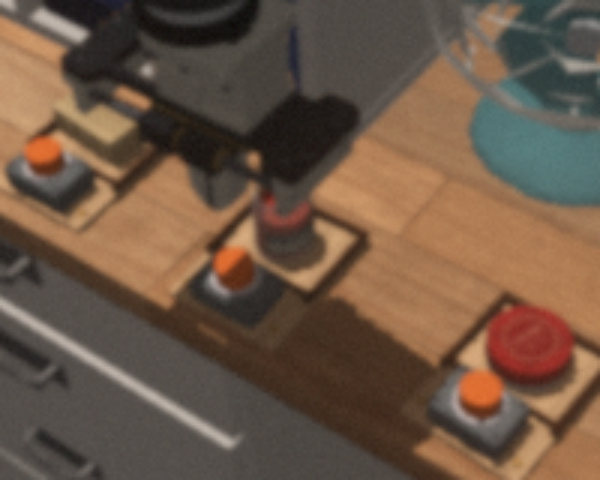

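Run:
```python
from h import *
def proj(n,p):
    c,f,M=cam(n); q=M.T@(np.array(p)-c['eye']); s=q[:2]/q[2]; s=s*(1+c['k1']*(s@s)); return s*f+[c['cx'],c['cy']]
for p in [(453,26,113),(453,26,48),(453,-69,179),(453,121,179),(453,-69,113),(456.5,23,48)]:
    print(p,((proj('scene',p)-[160,130])*3).round())
```

```text
(453, 26, 113) [220. 203.]
(453, 26, 48) [228. 264.]
(453, -69, 179) [328. 192.]
(453, 121, 179) [102.  79.]
(453, -69, 113) [331. 261.]
(456.5, 23, 48) [234. 262.]
```

Crop: the closed fingertips are at (215,200), as predicted for the measured TCP. They sit above the jar's key at (235,265), and nothing else is near them.

>>> jog_arm:
  targets:
    - {"xyz": [-0.04, -0.04, 0.19], "spin": 0}
    - {"xyz": [0, 0, 0.19], "spin": 0}
    - {"xyz": [0, 0, 0.19], "spin": 0}
    - {"xyz": [0, 0, 0.19], "spin": 0}
    - {"xyz": [0, 0, 0.05], "spin": 0}
    - {"xyz": [0, 0, 0.05], "spin": 0}
    - {"xyz": [0, 0, 0.05], "spin": 0}
    - {"xyz": [0, 0, 0.05], "spin": 0}
    - {"xyz": [0, 0, 0], "spin": 0}
    - {"xyz": [0, 0, 0], "spin": 0}

```text
time: 3.9
tool_pos: [458.5, 21.9, 38.0]
tcp_rot: [-3.142, 0.001, 3.141]
contact_force: [1.2, 0.2, 2.2]
grip_width: 0.5
finger_force: 0.8
```

>>> jog_arm:
  targets:
    - {"xyz": [0, 0, 0.02], "spin": 0}
    - {"xyz": [0, 0, 0.02], "spin": 0}
    - {"xyz": [0, 0, 0], "spin": 0}
    - {"xyz": [0, 0, 0], "spin": 0}
    - {"xyz": [0, 0, 0], "spin": 0}
    - {"xyz": [0, 0, 0], "spin": 0}
    - {"xyz": [0, 0, 0], "spin": 0}
    - {"xyz": [0, 0, 0], "spin": 0}
    - {"xyz": [0, 0, 0], "spin": 0}
    - {"xyz": [0, 0, 0], "spin": 0}

```text
time: 5.15
tool_pos: [458.6, 21.9, 35.0]
tcp_rot: [-3.142, 0.001, 3.141]
contact_force: [0.7, 0.8, 5.6]
grip_width: 0.3
finger_force: 3.1
```

>>> jog_arm:
  targets:
    - {"xyz": [0, 0, -0.2], "spin": 0}
    - {"xyz": [0, 0, -0.4], "spin": 0}
    - {"xyz": [0, 0, -0.4], "spin": 0}
    - {"xyz": [0, -0.4, 0], "spin": 0}
    - {"xyz": [0, -0.55, 0], "spin": 0}
    - {"xyz": [0.02, -0.55, 0], "spin": 0}
    - {"xyz": [0.02, -0.55, 0], "spin": 0}
    - {"xyz": [0.02, -0.55, 0], "spin": 0}
    - {"xyz": [0.02, -0.55, 0], "spin": 0}
    - {"xyz": [0.015, -0.55, 0], "spin": 0}

```text
time: 6.4
tool_pos: [449.5, -275.1, 114.0]
tcp_rot: [3.14, -0.002, 3.141]
contact_force: [0.5, 0.3, -0.1]
grip_width: 0.4
finger_force: 0.0
```

>>> jog_arm:
  targets:
    - {"xyz": [0, -0.5, 0], "spin": 0}
    - {"xyz": [0, -0.4, 0], "spin": 0}
    - {"xyz": [0, -0.2, 0], "spin": 0}
    - {"xyz": [0, -0.04, 0], "spin": 0}
    - {"xyz": [0, 0, 0.2], "spin": 0}
    - {"xyz": [0, 0, 0.2], "spin": 0}
    - {"xyz": [0, 0, 0.2], "spin": 0}
    - {"xyz": [0, 0, 0], "spin": 0}
    - {"xyz": [0, 0, 0], "spin": 0}
    - {"xyz": [0, 0, 0], "spin": 0}

```text
time: 7.65
tool_pos: [450.7, -365.5, 67.3]
tcp_rot: [-3.141, 0.001, 3.141]
contact_force: [-0.0, -0.2, -0.3]
grip_width: 0.3
finger_force: 0.0
```

Run:
```python
from h import *
o=bot.get_obs(); print(o['time'],o['tool_pos'],o['contact_force'])
im=bot.capture('scene'); cv2.imwrite('pics/s2.png',cv2.resize(im[170:370,210:460],None,fx=3,fy=3))
```

```text
7.65 [ 450.67670096 -365.48177675   67.29629779] [-0.01993891 -0.15685827 -0.26099515]
```

View pics/s2.png

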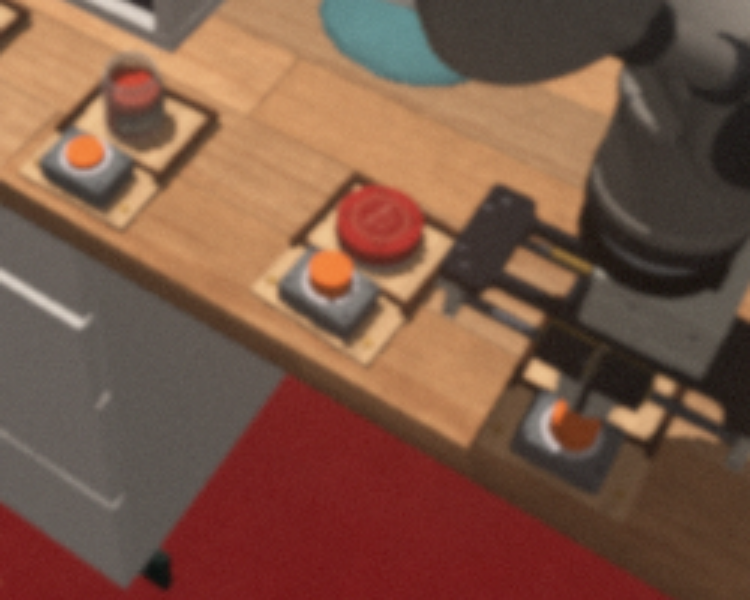

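The jar's key at (85,152) sits visibly lower than the tin's key at (330,270), and the jar stands undisturbed. The fingers are over the reel's key at (575,425).

>>> jog_arm:
  targets:
    - {"xyz": [0, 0, 0.1], "spin": 0}
    - {"xyz": [0, 0, 0.1], "spin": 0}
    - {"xyz": [0, 0, 0.05], "spin": 0}
    - {"xyz": [0, 0, 0.05], "spin": 0}
    - {"xyz": [0, 0, 0.05], "spin": 0}
    - {"xyz": [0, 0, 0.05], "spin": 0}
    - {"xyz": [0, 0, 0], "spin": 0}
    - {"xyz": [0, 0, 0], "spin": 0}
    - {"xyz": [0, 0, 0], "spin": 0}
    - {"xyz": [0, 0, 0], "spin": 0}

```text
time: 8.95
tool_pos: [450.2, -365.1, 35.0]
tcp_rot: [3.141, -0.0, 3.141]
contact_force: [-3.7, 2.7, 5.9]
grip_width: 0.3
finger_force: 3.1
```

>>> jog_arm:
  targets:
    - {"xyz": [0, 0, -0.2], "spin": 0}
    - {"xyz": [0, 0, -0.4], "spin": 0}
    - {"xyz": [0, 0, -0.4], "spin": 0}
    - {"xyz": [-0.03, 0.4, 0], "spin": 0}
    - {"xyz": [-0.03, 0.5, 0], "spin": 0}
    - {"xyz": [-0.03, 0.5, 0], "spin": 0}
    - {"xyz": [-0.03, 0.5, 0], "spin": 0}
    - {"xyz": [-0.03, 0.36, 0], "spin": 0}
    - {"xyz": [0, 0, 0], "spin": 0}
    - {"xyz": [0, 0, 0], "spin": 0}

```text
time: 10.2
tool_pos: [463.0, -185.2, 115.3]
tcp_rot: [-3.141, 0.001, 3.141]
contact_force: [0.3, 0.0, -0.8]
grip_width: 0.5
finger_force: 0.0
```

Run:
```python
from h import *
o=bot.get_obs(); print(o['time'],o['tool_pos'],o['contact_force'])
im=bot.capture('scene'); cv2.imwrite('pics/s3.png',cv2.resize(im[190:350,260:460],None,fx=3,fy=3))
```

```text
10.2 [ 462.99467466 -185.2237857   115.285754  ] [ 0.31366602  0.03565867 -0.82971318]
```

View pics/s3.png

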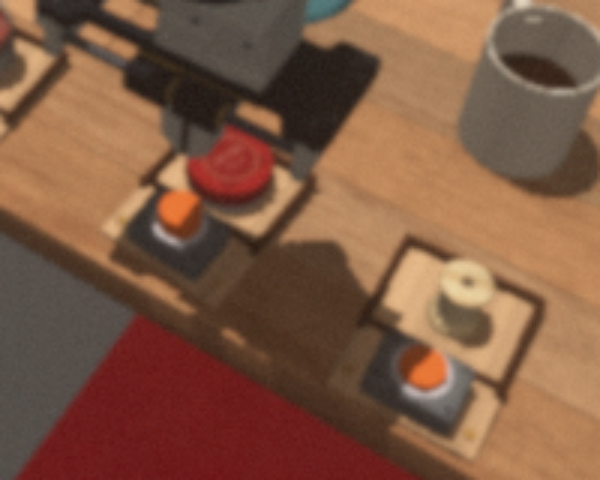

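The reel's key at (425,368) is down and the reel stands. The fingers are above the tin's key, which is still up at (180,213).

>>> jog_arm:
  targets:
    - {"xyz": [0, 0, 0.2], "spin": 0}
    - {"xyz": [0, 0, 0.2], "spin": 0}
    - {"xyz": [0, 0, 0.2], "spin": 0}
    - {"xyz": [0, 0, 0.2], "spin": 0}
    - {"xyz": [0, 0, 0.05], "spin": 0}
    - {"xyz": [0, 0, 0.05], "spin": 0}
    - {"xyz": [0, 0, 0.05], "spin": 0}
    - {"xyz": [0, 0, 0.05], "spin": 0}
    - {"xyz": [0, 0, 0], "spin": 0}
    - {"xyz": [0, 0, 0], "spin": 0}

```text
time: 11.5
tool_pos: [462.9, -184.9, 35.2]
tcp_rot: [-3.141, 0.001, 3.141]
contact_force: [-1.7, -2.5, 6.1]
grip_width: 0.3
finger_force: 2.9
```

>>> jog_arm:
  targets:
    - {"xyz": [0, 0, -0.2], "spin": 0}
    - {"xyz": [0, 0, -0.4], "spin": 0}
    - {"xyz": [0, 0, -0.4], "spin": 0}
    - {"xyz": [0, 0, -0.4], "spin": 0}
    - {"xyz": [0.3, 0, 0], "spin": 0}
    - {"xyz": [0.3, 0, 0], "spin": 0}
    - {"xyz": [0, 0, 0], "spin": 0}
    - {"xyz": [0, 0, 0], "spin": 0}
    - {"xyz": [0, 0, 0], "spin": 0}
    - {"xyz": [0, 0, 0], "spin": 0}

```text
time: 12.75
tool_pos: [414.9, -184.3, 146.5]
tcp_rot: [3.141, 0.0, 3.141]
contact_force: [-0.1, -0.2, -0.2]
grip_width: 0.7
finger_force: 0.0
```

Run:
```python
from h import *
im=bot.capture('scene'); cv2.imwrite('pics/s4.png',cv2.resize(im[150:350,150:450],None,fx=2.6,fy=2.6))
```

```text
(no output)
```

View pics/s4.png

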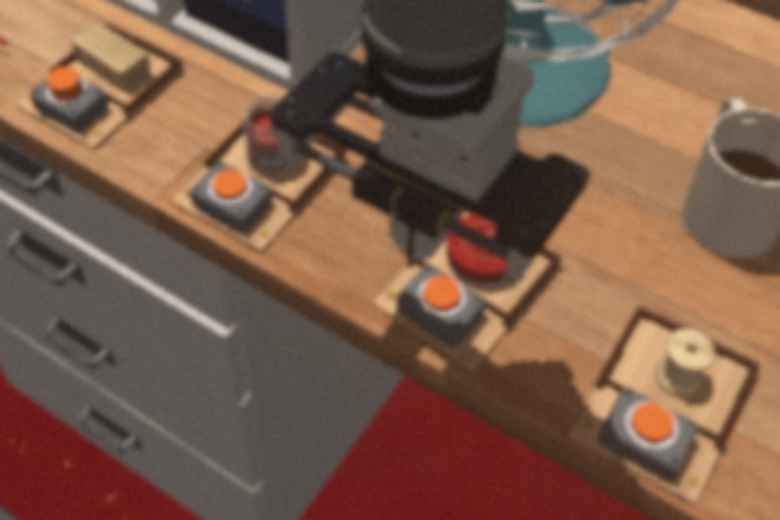

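The keys of the jar (230,183), tin (442,293) and reel (653,423) are down. The offcut's key (65,82) is up, and all four things lie in place.

```bash
python3 -c "
from plant import bot
print(bot.close_job())"
```

```text
the job is handed in; nothing more can be done
None
```

I tapped the jar, reel and tin keys down in that order and handed the job in (no verdict returned); in the last picture those three are down, the offcut's key is up and all four things are in place.

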